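# Seat a plaster tray in the jig and flip its toggle clamp shut

### The job

Push the loose plaster tray gently with the fingertips across the jig board until its straight edge lies flush against the metal fence, then push the blue toggle handle over from behind, towards the robot, past its centre, so that the clamp snaps shut and its pad holds the tray down. Only push: do not pinch or lift the tray or the handle, and leave the other things on the bench where they are.

Things in the scene. Friction and masses are not known exactly. Their poses are not given: they have to be found in the camera images.
- jig: fixed jig: plywood board 12 mm thick, aluminium fence bar (12 mm thick, top 20 mm above the bench), steel toggle clamp in the middle behind it. Origin on the bench top (z = 0) under the middle of the fence's front face. x axis level, away from the robot, from tray to clamp; y along the fence; z up. The board spans x = -167 to +78 mm, y = -115 to +115 mm. Yaw varies.
- tray: workpiece: loose light grey plaster cloud-shaped tray on the jig board, 121 x 183 x 12 mm, 0.17 kg, solid; origin mid-underside. Straight edge on its own -x side (faces the fence), lobed side on +x (faces the robot). Starts 15 to 35 mm short of the fence, a few degrees askew; if one end of the edge stays off the fence, push the lobes on that side. Sliding friction about 1 N.
- tray_edge_a (a point): one end of the tray's straight edge, at its top (11 mm above the board). When seated, its x in the jig's frame is 0.
- tray_edge_b (a point): the other end of the tray's straight edge, at its top, 125 mm from tray_edge_a. When seated, its x in the jig's frame is 0.
- tray_nose (a point): middle of the tray's lobed side, half-way up the rim (6 mm above the board): the place to push. When the tray is seated it lies at about x = -119 mm in the jig's frame.
- clamp_handle (a joint): toggle handle angle, rad: 0 = open (leans 27 deg towards the jig's +x), 0.475 = upright, unstable centre, 0.95 = closed (leans 27 deg towards -x). A spring drives it from the centre to either end; starts open. 3 to 4 N at the grip flip it. Hinge along the jig's y at x = +40, z = 56 mm in the jig's frame. It drives the hold-down arm; closed, the pad presses on the tray.
- handle_tip (a point): the top end of the blue grip, 97 mm from the hinge; about 142 mm above the bench and at x = +84 mm in the jig's frame when open, x = -4 mm when closed.
- clamp_pad: the black rubber pad (20 mm across) on the end of the hold-down arm, sprung. Open it hangs about 65 mm above the bench, 17 mm in front of the fence; closed it presses on the tray's rim with about 3 N, 8 mm in front of the fence. Origin on the arm's axis, 30 mm above the pad's lower face when closed.
- stamp: bystander: hand stamp with dark wooden handle, 28 x 28 x 82 mm, standing loose on the jig board beside the clamp, about 85 mm along +y or nearby; origin at the middle of its underside. Leave alone.
- bottle: bystander: amber dropper bottle, 36 x 35 x 105 mm, standing on the bench to the right; origin at the middle of its underside. Leave alone.
- spool: bystander: spool of wick, 52 mm across, 36 mm high, on the bench to the right; origin on the bench under its rim. Leave alone.
- thermometer: bystander: dial thermometer lying on the bench, 44 x 172 x 11 mm; origin at the middle of its underside. Leave alone.
- shell: bystander: pale shell-shaped candle, 52 x 78 x 46 mm, on the bench to the left; origin at the middle of its underside. Leave alone.
- handle_mid (a point): middle of the blue grip of the toggle handle, on its axis, 65 mm from the hinge. The grip is round, 15 to 19 mm thick, and runs from 32 to 97 mm from the hinge along the handle.

How it is judged:
By the outcome, as a careful person would: the job done as asked, in the order asked, and still so for the second after the job is handed in, with the robot touching nothing.
It also fails if it takes over 58 s, if anything falls off the work surface, if the arm or the gripper's body presses on something with over 40 N, if the wrist force passes 120 N, or if a joint passes its speed limit or range.

### The arm

A 7-joint arm with a two-finger parallel gripper is mounted at the origin on a cart in front of the work surface, level with it; the furniture and walls round the work are solid. World frame = base frame: x ahead of the robot, y to its left, z up, the work surface at z = 0. Lengths are in m, angles in rad, forces in N, time in s.
With the tool pointing down it reaches from about 0.35 to 0.9 m from the base axis. Payload 8.1 kg.
Tool frame: the origin (TCP) lies on the centre line of the jaws, within the pads' length; the fingertips stand 22 mm ahead of it and the grasp point (between the pads) lies 3 mm ahead of it (arm.finger_overhang is the distance from the TCP to the fingertips, in m); z points along the fingers, y is the direction in which the jaws open and shut (so a half turn about z gives the same grasp; the last joint's range is limited). The gripper opens to 92 mm and grips with 3 to 60 N. Pads are 19 mm wide; open, the fingers measure 130 mm over their backs; the gripper's body (75 mm by 190 mm) begins 47 mm behind the grasp point.
Start: joints at [-1.438, 0.434, 0.025, 1.573, -0.012, 1.134, -0.075], TCP at [0.146, 0.608, 0.249] pointing down, gripper open.
Joint ranges: [-2.62, 2.62], [-0.44, 2.09], [-1.27, 1.32], [0.08, 2.57], [-1.32, 4.46], [0.12, 2], [-2.74, 2.74]. Speed limits (rad/s): [2.22, 2.22, 3.01, 3.01, 3.14, 3.14, 3.14].

### API

Orientations are given as a rotation vector (axis times angle).
In Python, from cell import arm gives the robot as it stands. The module is installed in compiled form; this text tells all that it offers.
- The arm moves only by the tool step_arm, never from a script. Its argument "plan" is a list of rows, each an object of numbers: "wx", "wy", "wz": the turn, a rotation vector about the tool's x, y, z in units of 6 degrees (1.0 is 6 degrees); "tx", "ty", "tz": the shift along the tool's x, y, z in cm; "hand": the opening, from 0 (shut) to 1 (fully open). A call has exactly 10 rows; each row shifts and turns the commanded pose from where the row before left it, along the tool's axes as they then stand; what a row does not reach is not made up. A row lasts 1/12 s, in which the tool goes at most 41.7 mm and 7.16 degrees, less where a joint would pass 70% of its speed; a pose out of reach is approached as far as the arm can. A call is refused whole if a number of a shift passes 4.17 or a number of a turn 1, either way. A call with a gripper value outside its range is refused whole. The fingers move at their own pace and stop on an object; "force" is the grip in N (left out, the last holds). Time passes only in rows, so rows that do not move let the fingers close, or fill a call up. It gives the time, the measured TCP pose, the force and the opening at its end, in the units of the state.
- arm.observe(): the state, without advancing time (a new reading comes with each control period).
- arm.get_image(name): name is "scene" or "top" or "wrist"; returns (picture, depth): 384x512x3 uint8, red, green, blue; 384x512 float32, m along the optical axis (not along the pixel's ray), 0 where there is no reading.
- arm.calibration(name): a dict with "mtx" (3x3 intrinsics, pixels), "R" (3x3) and "t" (3): a world point X has camera coordinates R X + t. Camera axes: x right, y down, z forward; pixel columns grow to the right and rows downward; lengths in m; the calibration is good to about 2 mm. A picture is of the moment at which its call begins: read the wrist's pose just before it. calibration takes no time and is no camera call; for the wrist camera it gives the pose at the moment of the call.
- arm.sign_off(): hands the job in, once; it reports no verdict.
The state is a dict: "clock": time; "joints": joint angles; "dq": joint speeds; "joint_efforts": joint torques, N m; "position": TCP position; "ee_rot": TCP orientation; "force": force on the tool from outside, world axes, zero at the start; "ft_torque": the same for the moment, N m; "width": opening from 0.0 (shut) to 1.0 (fully open).
Only numpy, scipy, OpenCV 4.12 (cv2) and the standard library are available. Lean on these libraries where they do the work, as an engineer would, in place of code of your own. Each camera call takes 0.05 s, during which the arm holds its last target.

## Working session

There is one attempt and no reset: what is moved stays moved. The work goes in short steps, Python scripts to look and compute and a tool call to move; the robot and the scene stay as the last step left them, time stands still between calls to the robot, and variables do not carry over. Pictures are saved under pics/ and viewed, and the job is handed in when it is done.

Besides the shell and the picture viewer there is one more tool, called as name(argument=value, ...) on one line, values as JSON. step_arm: Moves the arm, as the interface text tells. Its arguments: {"type":"object","properties":{"plan":{"type":"array"},"force":{"type":"number"}},"required":["plan"]}

```bash
mkdir -p pics; python3 - <<'E'
from cell import arm
import cv2,numpy as np
s=arm.observe();print(s['clock'],s['position'],s['ee_rot'],s['width'])
for n in ['scene','top']:
    p,d=arm.get_image(n);cv2.imwrite(f'pics/{n}0.png',p[:,:,::-1]);np.save(f'{n}0.npy',d);np.save(f'{n}0p.npy',p)
    c=arm.calibration(n);print(n,c['mtx'].tolist(),(-c['R'].T@c['t']).round(3),c['R'].round(3).tolist())
E
```

```text
0.0 [0.1459684  0.60722901 0.24794393] [-3.69648150e-01 -3.11975036e+00  2.44046609e-03] 0.998365397314826
scene [[452.8712751386077, 0.0, 260.4377920745401], [0.0, 452.8712751386077, 193.8928087082302], [0.0, 0.0, 1.0]] [-0.187 -0.616  0.922] [[0.736, -0.677, 0.019], [-0.404, -0.461, -0.79], [0.543, 0.574, -0.612]]
top [[421.55063304925517, 0.0, 254.83475947742963], [0.0, 421.55063304925517, 204.92520958831275], [0.0, 0.0, 1.0]] [0.391 0.112 1.261] [[0.003, -1.0, -0.012], [-0.993, -0.001, -0.121], [0.121, 0.012, -0.993]]
```

View pics/scene0.png

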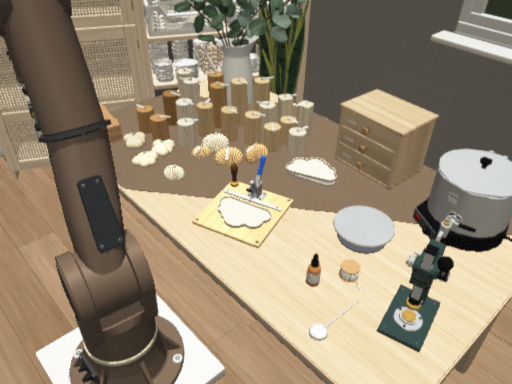

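View pics/top0.png

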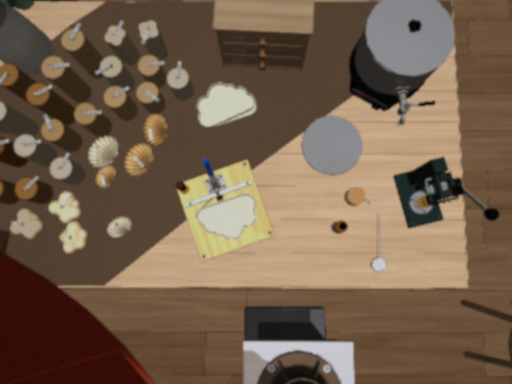

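```bash
python3 - <<'E'
import cv2,numpy as np
a=np.load('top0p.npy')[145:270,165:285,::-1];cv2.imwrite('pics/tc.png',cv2.resize(a,None,fx=4.8,fy=4.8,interpolation=cv2.INTER_CUBIC))
a=np.load('scene0p.npy')[130:250,180:310,::-1];cv2.imwrite('pics/sc.png',cv2.resize(a,None,fx=5,fy=5,interpolation=cv2.INTER_CUBIC))
E
```

```text
(no output)
```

View pics/tc.png

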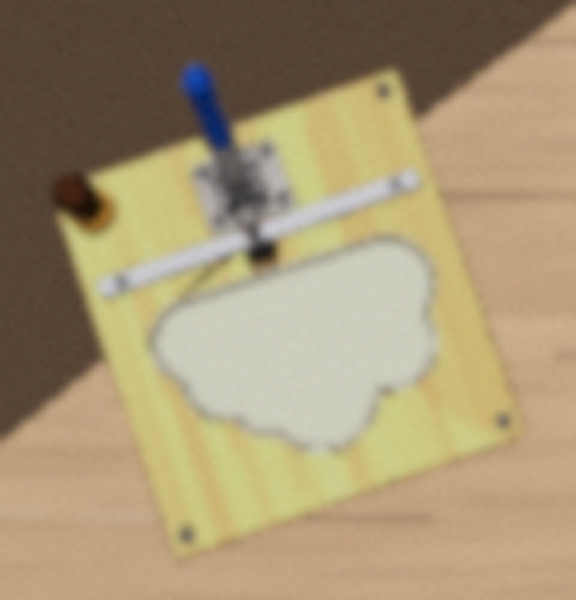

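View pics/sc.png

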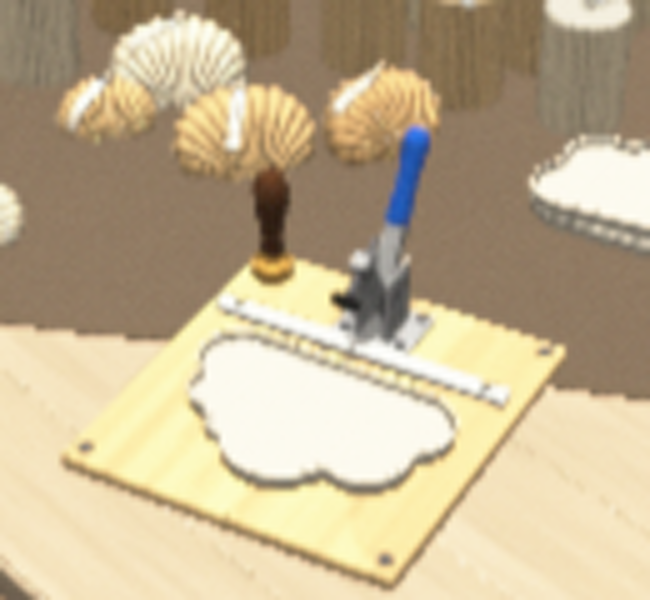

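```bash
cat > h.py <<'E'
import numpy as np,cv2
from cell import arm
def ray(n,uv,z,c=None):
    c=c or arm.calibration(n);uv=np.atleast_2d(np.array(uv,float))
    C=-c['R'].T@c['t'];d=(np.linalg.inv(c['mtx'])@np.c_[uv,np.ones(len(uv))].T).T@c['R']
    return C+d*((z-C[2])/d[:,2])[:,None]
E
python3 - <<'E'
from h import *
p=np.load('top0p.npy');d=np.load('top0.npy')
f=lambda pts:np.array(pts)/4.8-.4+[165,145]
bc=ray('top',f([(400,68),(520,432),(180,557)]),.012);print('board',bc.round(4).tolist(),np.linalg.norm(np.diff(bc,axis=0),axis=1))
# axes
fr=bc[0]-bc[1]; yaw1=np.arctan2(fr[1],fr[0]); al=bc[2]-bc[1]; yaw2=np.arctan2(al[1],al[0])-np.pi/2; print(np.degrees([yaw1,yaw2]))
yaw=(yaw1*245+yaw2*230)/475
X=np.array([np.cos(yaw),np.sin(yaw)]);Y=np.array([-X[1],X[0]])
L=[(.078,-.115),(-.167,-.115),(-.167,.115)]
O=np.mean([b[:2]-X*l[0]-Y*l[1] for b,l in zip(bc,L)],axis=0);print('O',O,[ (b[:2]-X*l[0]-Y*l[1]-O).round(4).tolist() for b,l in zip(bc,L)])
# fence
hsv=cv2.cvtColor(p,cv2.COLOR_RGB2HSV)
m=((hsv[...,1]<60)&(hsv[...,2]>150)).astype(np.uint8);m[:145]=0;m[270:]=0;m[:,:165]=0;m[:,285:]=0
n,l,st,ce=cv2.connectedComponentsWithStats(m)
for i in range(1,n):
    if st[i,4]>15: 
        print(st[i],ce[i])
i=1+np.argmax(st[1:,4]);cs,_=cv2.findContours((l==i).astype(np.uint8),cv2.RETR_EXTERNAL,cv2.CHAIN_APPROX_NONE)
c=max(cs,key=len)[:,0,:]
w=ray('top',c,.023)[:,:2]-O;j=np.c_[w@X,w@Y]*1000
print('tray extents',j.min(0),j.max(0))
o=np.argsort(j[:,1]);print(j[o][::3].round(0).tolist())
np.savez('jig.npz',O=O,yaw=yaw)
# fence front face check, handle blue
b=((hsv[...,0]>100)&(hsv[...,0]<125)&(hsv[...,1]>150)).astype(np.uint8);b[:145]=0;b[200:]=0;b[:,:165]=0;b[:,285:]=0
v=np.argwhere(b);print('blue n',len(v),v.min(0),v.max(0))
for z,uv in [(.02,f([(100,295)])),(.02,f([(425,190)])),(.142,f([(196,75)]))]:
    q=ray('top',uv,z)[:,:2]-O;print(z,np.c_[q@X,q@Y]*1000)
q=O;print('O, nose pred', O+X*-.15)
E
```

```text
board [[0.6849, 0.1484, 0.012], [0.4558, 0.0734, 0.012], [0.3789, 0.2819, 0.012]] [0.24105316 0.22223702]
[18.12976788 20.25149685]
O [0.57453625 0.23213671] [[-0.0011, -0.0007], [0.0013, 0.0047], [-0.0002, -0.004]]
[217 174  36  21 237] [231.27004219 185.53586498]
[185 177  32  30 206] [202.19417476 196.65533981]
[ 196  194   60   46 1846] [228.20368364 215.98754063]
tray extents [-138.6525192   -92.28180317] [-19.18394944  87.9778118 ]
[[-47.0, -92.0], [-43.0, -90.0], [-55.0, -89.0], [-64.0, -86.0], [-69.0, -85.0], [-31.0, -82.0], [-81.0, -81.0], [-93.0, -80.0], [-99.0, -78.0], [-104.0, -76.0], [-24.0, -72.0], [-111.0, -67.0], [-24.0, -63.0], [-22.0, -57.0], [-24.0, -53.0], [-22.0, -48.0], [-115.0, -44.0], [-22.0, -38.0], [-118.0, -34.0], [-123.0, -32.0], [-128.0, -27.0], [-20.0, -23.0], [-21.0, -17.0], [-135.0, -12.0], [-21.0, -7.0], [-138.0, -2.0], [-21.0, 2.0], [-138.0, 7.0], [-20.0, 11.0], [-135.0, 16.0], [-127.0, 19.0], [-22.0, 25.0], [-21.0, 27.0], [-117.0, 31.0], [-21.0, 37.0], [-114.0, 40.0], [-109.0, 44.0], [-105.0, 49.0], [-19.0, 52.0], [-99.0, 56.0], [-94.0, 61.0], [-21.0, 65.0], [-89.0, 68.0], [-25.0, 72.0], [-80.0, 75.0], [-27.0, 76.0], [-28.0, 80.0], [-34.0, 82.0], [-55.0, 85.0], [-51.0, 87.0]]
blue n 61 [159 204] [174 211]
0.02 [[  0.16073508 107.01164787]]
0.02 [[  -3.47584716 -104.48195334]]
0.142 [[80.71123316  1.43734054]]
O, nose pred [0.43284293 0.18291271]
```

step_arm(plan=[{"tx": -2.5, "ty": -2.6, "hand": 0}, {"tx": -2.5, "ty": -2.6, "hand": 0}, {"tx": -2.5, "ty": -2.6, "hand": 0}, {"tx": -2.5, "ty": -2.6, "hand": 0}, {"tx": -2.5, "ty": -2.6, "hand": 0}, {"tx": -2.5, "ty": -2.6, "hand": 0}, {"tx": -2.5, "ty": -2.6, "hand": 0}, {"tx": -2.5, "ty": -2.6, "hand": 0}, {"tx": -2.5, "ty": -2.6, "hand": 0}, {"tx": -2.5, "ty": -2.6, "hand": 0}])

```text
invalid input at $.plan[0]: expected keys wx, wy, wz, tx, ty, tz, hand
```

step_arm(plan=[{"wx": 0, "wy": 0, "wz": 0, "tz": 0, "tx": -2.5, "ty": -2.6, "hand": 0}, {"wx": 0, "wy": 0, "wz": 0, "tz": 0, "tx": -2.5, "ty": -2.6, "hand": 0}, {"wx": 0, "wy": 0, "wz": 0, "tz": 0, "tx": -2.5, "ty": -2.6, "hand": 0}, {"wx": 0, "wy": 0, "wz": 0, "tz": 0, "tx": -2.5, "ty": -2.6, "hand": 0}, {"wx": 0, "wy": 0, "wz": 0, "tz": 0, "tx": -2.5, "ty": -2.6, "hand": 0}, {"wx": 0, "wy": 0, "wz": 0, "tz": 0, "tx": -2.5, "ty": -2.6, "hand": 0}, {"wx": 0, "wy": 0, "wz": 0, "tz": 0, "tx": -2.5, "ty": -2.6, "hand": 0}, {"wx": 0, "wy": 0, "wz": 0, "tz": 0, "tx": -2.5, "ty": -2.6, "hand": 0}, {"wx": 0, "wy": 0, "wz": 0, "tz": 0, "tx": -2.5, "ty": -2.6, "hand": 0}, {"wx": 0, "wy": 0, "wz": 0, "tz": 0, "tx": -2.5, "ty": -2.6, "hand": 0}])

```text
clock: 0.93
position: [0.3287, 0.2947, 0.2486]
ee_rot: [-0.369, -3.12, 0.0]
force: [1.1, -0.1, -0.1]
width: 0.324
```

step_arm(plan=[{"wx": 0, "wy": 0, "wz": 0, "tz": 0, "tx": -2.5, "ty": -2.6, "hand": 0}, {"wx": 0, "wy": 0, "wz": 0, "tz": 0, "tx": -2.5, "ty": -2.6, "hand": 0}, {"wx": 0, "wy": 0, "wz": 0, "tz": 0, "tx": -2.5, "ty": -2.6, "hand": 0}, {"wx": 0, "wy": 0, "wz": 0, "tz": 0, "tx": -2.5, "ty": -2.6, "hand": 0}, {"wx": 0, "wy": 0, "wz": -0.9, "tz": 0, "tx": 0, "ty": 0, "hand": 0}, {"wx": 0, "wy": 0, "wz": -0.9, "tz": 0, "tx": 0, "ty": 0, "hand": 0}, {"wx": 0, "wy": 0, "wz": -0.9, "tz": 0, "tx": 0, "ty": 0, "hand": 0}, {"wx": 0, "wy": 0, "wz": -0.9, "tz": 0, "tx": 0, "ty": 0, "hand": 0}, {"wx": 0, "wy": 0, "wz": -0.9, "tz": 0, "tx": 0, "ty": 0, "hand": 0}, {"wx": 0, "wy": 0, "wz": -0.7, "tz": 0, "tx": 0, "ty": 0, "hand": 0}])

```text
clock: 1.77
position: [0.4011, 0.1718, 0.2485]
ee_rot: [0.49, -3.103, 0.0]
force: [-0.5, 0.0, 0.2]
width: 0.004
```

```bash
python3 - <<'E'
from h import *
from scipy.spatial.transform import Rotation as Ro
s=arm.observe();print(s['clock'],s['position'],s['joints'],s['width']);print(Ro.from_rotvec(s['ee_rot']).as_matrix().round(3))
c=arm.calibration('wrist');p,d=arm.get_image('wrist')
cv2.imwrite('pics/w1.png',p[:,:,::-1]);np.savez('w1.npz',p=p,d=d,**c);print((-c['R'].T@c['t']).round(3),c['R'][2])
E
```

```text
1.7667 [0.40105399 0.17181696 0.24849689] [-0.73848364  0.11998269  0.2360327   2.02007331 -0.03315298  1.00564721
  1.39803572] 0.003904441381898353
[[-0.951 -0.308 -0.   ]
 [-0.308  0.951 -0.   ]
 [ 0.001 -0.    -1.   ]]
[0.334 0.149 0.384] [ 0.24927001  0.08052554 -0.96508036]
```

View pics/w1.png

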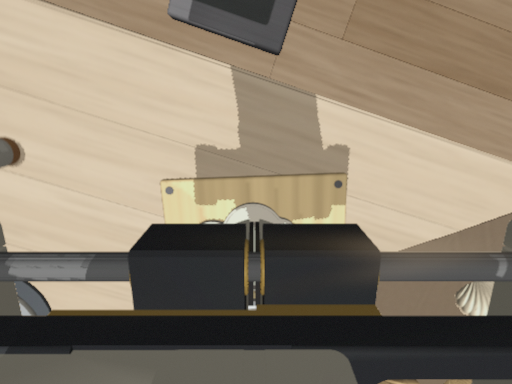

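```bash
python3 - <<'E'
from h import *
z=np.load('w1.npz');p=z['p']
cv2.imwrite('pics/w1c.png',cv2.resize(p[165:235,150:360,::-1],None,fx=3.8,fy=3.8,interpolation=cv2.INTER_CUBIC))
c=arm.calibration('wrist')
q=ray('wrist',[(162,180),(347,173)],.012,c)[:,:2];print(q,np.linalg.norm(q[1]-q[0]));v=q[1]-q[0];yaw=np.arctan2(v[1],v[0])-np.pi/2;print(np.degrees(yaw))
X=np.array([np.cos(yaw),np.sin(yaw)]);print(q.mean(0)+.167*X)
E
```

```text
[[0.45491128 0.0704236 ]
 [0.37636319 0.28103311]] 0.22478026777718682
20.453306447095375
[0.5721091  0.23408549]
```

View pics/w1c.png

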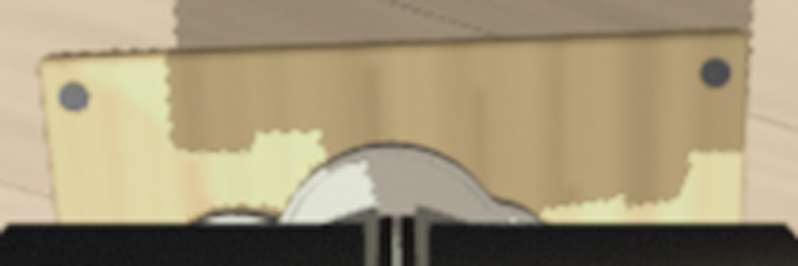

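```bash
python3 - <<'E'
from h import *
def fit(name,uv,z,lab,c=None):
    w=ray(name,uv,z,c)[:,:2].astype(np.float32)
    vx,vy,x,y=cv2.fitLine(w,cv2.DIST_HUBER,0,.01,.01).ravel()
    r=(w-[x,y])@np.array([-vy,vx]);a=np.degrees(np.arctan2(vy,vx))%180
    print(lab,'yaw-ish',a-90 if 60<a else a,'pt',x,y,'rms',r.std())
    return a,(x,y)
def edge_rows(g,cols,r0,r1,guess,half=6,sgn=1):
    # strongest vertical gradient near guess(col)
    out=[]
    for u in cols:
        gu=guess(u);rr=np.arange(int(gu-half),int(gu+half)+1);gr=sgn*np.gradient(g[rr,u].astype(float))
        k=np.argmax(gr)
        if 0<k<len(rr)-1:
            a,b,cc=gr[k-1:k+2];den=a-2*b+cc;o=0.5*(a-cc)/den if den else 0
            out.append((u,rr[k]+o))
    return out
z=np.load('w1.npz');hs=cv2.cvtColor(z['p'],cv2.COLOR_RGB2HSV)[...,1].astype(float);hs=cv2.GaussianBlur(hs,(3,3),0)
c={k:z[k] for k in('mtx','R','t')}
u=range(170,338);e=edge_rows(hs,u,0,0,lambda u:180+(u-160.5)*(-6.3/185.5),5)
fit('wrist',e,.012,'near edge wrist',c)
for n,ends,lab in [('top',((100,300),(425,196)),'fence front top'),]:
    p=np.load('top0p.npy');s=cv2.cvtColor(p,cv2.COLOR_RGB2HSV)[...,1].astype(float)
    (x0,y0),(x1,y1)=[(a/4.8-.4+165,b/4.8-.4+145) for a,b in ends]
    for z_ in(.02,):
        u=[k for k in range(int(x0)+2,int(x1)-1) if not (212<k<226)]
        e=edge_rows(s,u,0,0,lambda u:y0+(u-x0)*(y1-y0)/(x1-x0),4)
        fit('top',e,z_,lab)
    # near edge top image
    (x0,y0),(x1,y1)=[(a/4.8-.4+165,b/4.8-.4+145) for a,b in ((180,557),(520,432))]
    e=edge_rows(s,range(int(x0)+4,int(x1)-3),0,0,lambda u:y0+(u-x0)*(y1-y0)/(x1-x0),4,-1);fit('top',e,.012,'near edge top')
    (x0,y0),(x1,y1)=[(a/4.8-.4+165,b/4.8-.4+145) for a,b in ((180,302),(370,238))]
    e=edge_rows(s,range(int(x0)+2,int(x1)-1),0,0,lambda u:y0+(u-x0)*(y1-y0)/(x1-x0),4,-1);fit('top',e,.023,'tray edge top')
E
```

```text
near edge wrist yaw-ish 20.144844 pt 0.41478452 0.17361711 rms 0.00012407097
fence front top yaw-ish 19.84768 pt 0.56556255 0.25094697 rms 0.00042501057
near edge top yaw-ish 20.011627 pt 0.41257992 0.17847435 rms 0.0030677735
tray edge top yaw-ish 17.751297 pt 0.55771995 0.22001082 rms 0.00087168656
```

step_arm(plan=[{"wx": 0, "wy": 0, "wz": -0.34, "tz": 2, "tx": 0, "ty": 0, "hand": 0}, {"wx": 0, "wy": 0, "wz": 0, "tz": 3, "tx": 0, "ty": -0.4, "hand": 0}, {"wx": 0, "wy": 0, "wz": 0, "tz": 3, "tx": 0, "ty": 0, "hand": 0}, {"wx": 0, "wy": 0, "wz": 0, "tz": 3, "tx": 0, "ty": 0, "hand": 0}, {"wx": 0, "wy": 0, "wz": 0, "tz": 3, "tx": 0, "ty": 0, "hand": 0}, {"wx": 0, "wy": 0, "wz": 0, "tz": 3, "tx": 0, "ty": 0, "hand": 0}, {"wx": 0, "wy": 0, "wz": 0, "tz": 2, "tx": 0, "ty": 0, "hand": 0}, {"wx": 0, "wy": 0, "wz": 0, "tz": 1, "tx": 0, "ty": 0, "hand": 0}, {"wx": 0, "wy": 0, "wz": 0, "tz": 0, "tx": 0, "ty": 0, "hand": 0}, {"wx": 0, "wy": 0, "wz": 0, "tz": 0, "tx": 0, "ty": 0, "hand": 0}])

```text
clock: 2.65
position: [0.4023, 0.168, 0.0484]
ee_rot: [0.536, -3.094, 0.001]
force: [1.0, 0.0, 0.5]
width: 0.006
```

```bash
cat >> h.py <<'E'
J=np.radians(20.0);JX=np.array([np.cos(J),np.sin(J)]);JY=np.array([-JX[1],JX[0]]);JO=np.array([.5718,.2326])
def jig(w): w=np.atleast_2d(w)[:,:2]-JO; return np.c_[w@JX,w@JY]*1000
def snap(n,tag,box=None,f=1):
    p,d=arm.get_image(n)
    np.savez(tag+'.npz',p=p,d=d)
    q=p[:,:,::-1]
    if box: q=q[box[1]:box[3],box[0]:box[2]]
    cv2.imwrite(f'pics/{tag}.png',cv2.resize(q,None,fx=f,fy=f,interpolation=cv2.INTER_CUBIC))
def st():
    s=arm.observe();print(round(s['clock'],2),'jig',jig(s['position']).round(1),'z',s['position'][2].round(4),'F',s['force'].round(2),s['ee_rot'].round(3))
E
python3 - <<'E'
from h import *
st();snap('scene','s2',(180,130,310,250),5);snap('wrist','w2')
E
```

```text
2.65 jig [[-181.4   -2.8]] z 0.0484 F [0.98 0.03 0.52] [ 5.360e-01 -3.094e+00  1.000e-03]
```

View pics/s2.png

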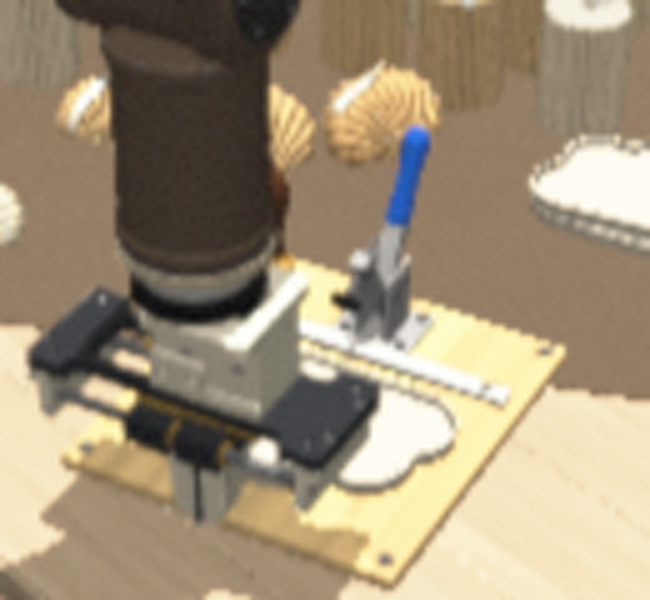

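View pics/w2.png

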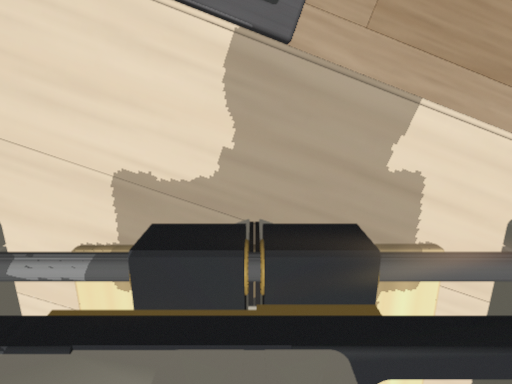

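step_arm(plan=[{"wx": 0, "wy": 0, "wz": 0, "tz": 0.5, "tx": 0, "ty": 0, "hand": 0}, {"wx": 0, "wy": 0, "wz": 0, "tz": 0.45, "tx": 0, "ty": 0, "hand": 0}, {"wx": 0, "wy": 0, "wz": 0, "tz": 0, "tx": -0.8, "ty": 0, "hand": 0}, {"wx": 0, "wy": 0, "wz": 0, "tz": 0, "tx": -0.8, "ty": 0, "hand": 0}, {"wx": 0, "wy": 0, "wz": 0, "tz": 0, "tx": -0.8, "ty": 0, "hand": 0}, {"wx": 0, "wy": 0, "wz": 0, "tz": 0, "tx": -0.5, "ty": 0, "hand": 0}, {"wx": 0, "wy": 0, "wz": 0, "tz": 0, "tx": -0.2, "ty": 0, "hand": 0}, {"wx": 0, "wy": 0, "wz": 0, "tz": 0, "tx": -0.2, "ty": 0, "hand": 0}, {"wx": 0, "wy": 0, "wz": 0, "tz": 0, "tx": -0.2, "ty": 0, "hand": 0}, {"wx": 0, "wy": 0, "wz": 0, "tz": 0, "tx": -0.2, "ty": 0, "hand": 0}])

```text
clock: 3.58
position: [0.4371, 0.1806, 0.0391]
ee_rot: [0.538, -3.094, 0.0]
force: [-1.4, 0.3, 0.6]
width: 0.005
```

```bash
python3 - <<'E'
from h import *
st();snap('scene','s3',(180,130,310,250),5)
E
```

```text
3.58 jig [[-144.4   -2.8]] z 0.0391 F [-1.37  0.3   0.6 ] [ 0.538 -3.094  0.   ]
```

View pics/s3.png

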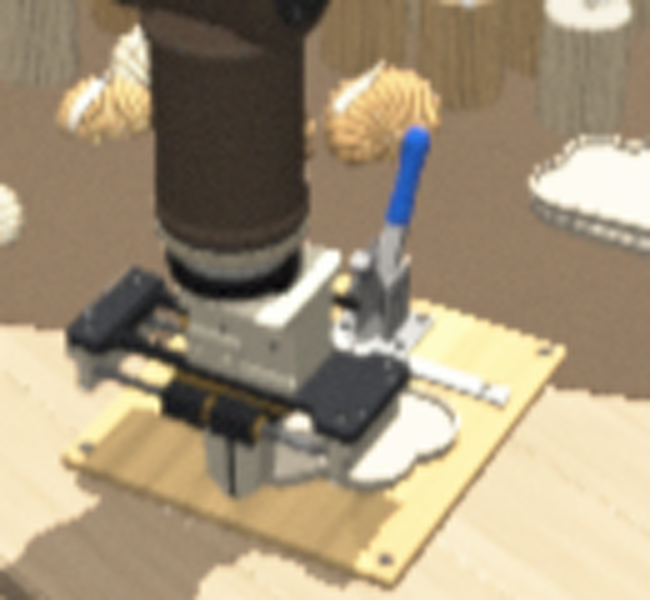

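step_arm(plan=[{"wx": 0, "wy": 0, "wz": 0, "tz": 0, "tx": -0.2, "ty": 0, "hand": 0}, {"wx": 0, "wy": 0, "wz": 0, "tz": 0, "tx": -0.2, "ty": 0, "hand": 0}, {"wx": 0, "wy": 0, "wz": 0, "tz": 0, "tx": -0.2, "ty": 0, "hand": 0}, {"wx": 0, "wy": 0, "wz": 0, "tz": 0, "tx": -0.2, "ty": 0, "hand": 0}, {"wx": 0, "wy": 0, "wz": 0, "tz": 0, "tx": -0.1, "ty": 0, "hand": 0}, {"wx": 0, "wy": 0, "wz": 0, "tz": 0, "tx": -0.1, "ty": 0, "hand": 0}, {"wx": 0, "wy": 0, "wz": 0, "tz": 0, "tx": -0.1, "ty": 0, "hand": 0}, {"wx": 0, "wy": 0, "wz": 0, "tz": 0, "tx": -0.1, "ty": 0, "hand": 0}, {"wx": 0, "wy": 0, "wz": 0, "tz": 0, "tx": -0.1, "ty": 0, "hand": 0}, {"wx": 0, "wy": 0, "wz": 0, "tz": 0, "tx": 0, "ty": 0, "hand": 0}])

```text
clock: 4.47
position: [0.4499, 0.1852, 0.0392]
ee_rot: [-0.538, 3.095, 0.0]
force: [-0.3, 0.0, -0.6]
width: 0.004
```

```bash
python3 - <<'E'
from h import *
st();snap('scene','s4',(180,130,310,250),5);snap('top','t4',(165,145,285,270),4.8);st()
E
```

```text
4.47 jig [[-130.7   -2.9]] z 0.0392 F [-0.3   0.02 -0.61] [-0.538  3.095  0.   ]
4.57 jig [[-130.8   -2.8]] z 0.0393 F [-0.26 -0.12  0.72] [-0.538  3.095  0.   ]
```

View pics/s4.png

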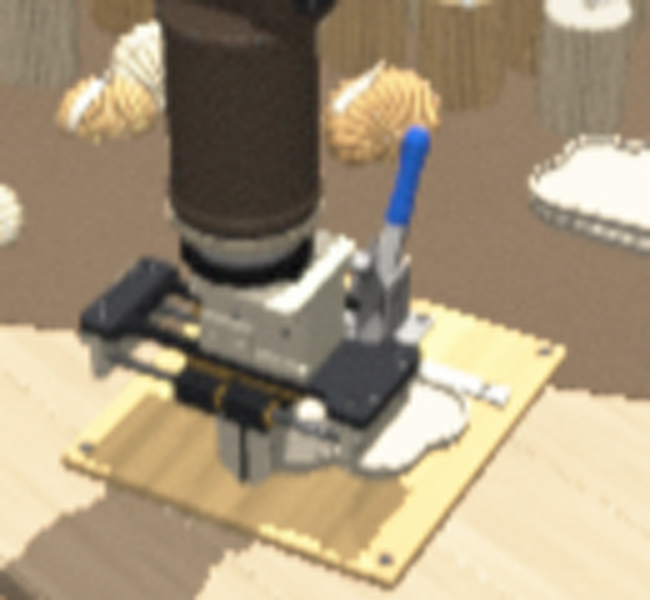

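View pics/t4.png

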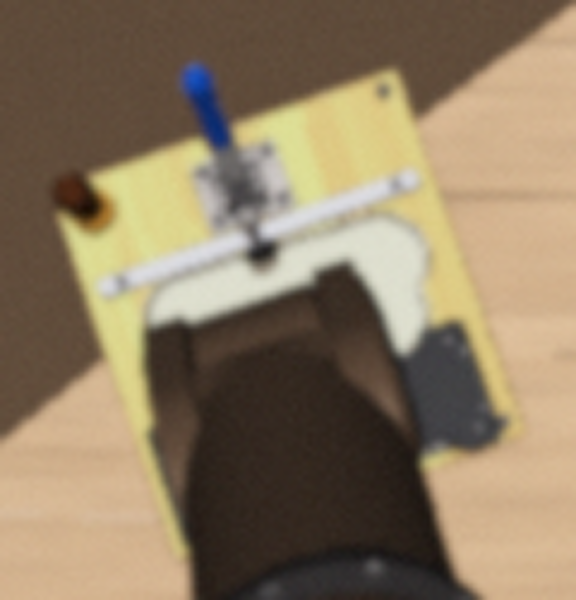

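```bash
cat >> h.py <<'E'
def top_edge(p,thr=20,n=None):
    # per jig-y sample (z=.024 tray top) find the tray's edge along jig x using saturation of the yellow gap & brightness; print profile
    c=arm.calibration('top');s=cv2.cvtColor(p,cv2.COLOR_RGB2HSV)
    for y in range(-80,81,10):
        xs=np.arange(-35,16,2.5);w=JO+np.outer(xs/1000,JX)+y/1000*JY
        W=np.c_[w,np.full(len(w),.023)];q=(c['R']@W.T).T+c['t'];q=(c['mtx']@q.T).T;q=q[:,:2]/q[:,2:]
        S=cv2.remap(s[...,1],q[:,0].astype(np.float32),q[:,1].astype(np.float32),cv2.INTER_LINEAR).ravel()
        V=cv2.remap(s[...,2],q[:,0].astype(np.float32),q[:,1].astype(np.float32),cv2.INTER_LINEAR).ravel()
        print(y,' '.join(f'{a:3d}' for a in S),'| V',' '.join(f'{a:3d}' for a in V))
E
python3 - <<'E'
from h import *
print(np.arange(-35,16,2.5))
print('t0');top_edge(np.load('top0p.npy'))
print('t4');top_edge(np.load('t4.npz')['p'])
E
```

```text
[-35.  -32.5 -30.  -27.5 -25.  -22.5 -20.  -17.5 -15.  -12.5 -10.   -7.5
  -5.   -2.5   0.    2.5   5.    7.5  10.   12.5  15. ]
t0
-80  23  26  33  46  65  80  90  97 101 102 101 101  96  83  48  16   4   6  10  40  69 | V 196 189 181 175 176 188 197 202 204 205 205 203 198 190 184 187 197 203 201 200 202
-70  20  20  20  22  29  49  72  90  98 103 103 103  99  84  46  16   4   4  13  41  72 | V 205 204 199 190 175 170 179 192 201 204 204 203 199 191 185 189 198 204 202 200 201
-60  20  20  19  20  24  39  62  87 104 106 108 108 105  86  46  15   5   6  13  40  74 | V 204 203 203 198 185 178 179 190 199 204 204 202 199 190 185 189 200 205 200 197 198
-50  21  20  20  21  24  36  56  78  93 101 104 103 102  81  45  13   5   4  12  38  72 | V 204 205 205 198 187 177 176 188 199 203 204 202 197 186 179 183 199 202 199 197 197
-40  21  21  20  21  24  32  48  64  76  83  85  85  85  70  42  11   5   4  11  33  62 | V 206 205 204 199 189 179 178 192 200 203 204 203 197 189 182 184 199 203 203 202 203
-30  20  19  20  21  23  29  43  58  72  81  84  86  82  69  44  13   6   2   9  28  53 
[... 4298 characters left out ...]

50  51  32  24  21  19  20  19  19  19  18  18  19  20  18   9   4   7   5   8  28  61 | V  86 134 176 205 218 221 222 223 223 223 220 210 194 180 180 197 215 221 218 214 215
60  62  41  29  24  21  19  19  19  19  18  19  19  19  18  12   4   4   5   8  31  61 | V  63  95 132 169 197 211 219 222 223 221 220 211 195 181 185 201 215 221 219 218 220
70  96  87  65  39  27  21  19  18  18  20  22  26  34  39  24   8   4   5   7  29  55 | V  55  58  75 113 161 195 214 221 220 216 206 193 183 182 192 204 215 222 219 219 219
80  94  85  66  41  32  28  27  32  40  51  63  74  82  76  48  19   3   5   8  33  64 | V  57  59  71  98 140 170 184 188 188 190 197 207 212 210 206 208 215 222 218 216 218
```

step_arm(plan=[{"wx": 0, "wy": 0, "wz": 0, "tz": 0, "tx": -0.1, "ty": 0, "hand": 0}, {"wx": 0, "wy": 0, "wz": 0, "tz": 0, "tx": -0.1, "ty": 0, "hand": 0}, {"wx": 0, "wy": 0, "wz": 0, "tz": 0, "tx": -0.05, "ty": 0, "hand": 0}, {"wx": 0, "wy": 0, "wz": 0, "tz": 0, "tx": -0.05, "ty": 0, "hand": 0}, {"wx": 0, "wy": 0, "wz": 0, "tz": 0, "tx": -0.05, "ty": 0, "hand": 0}, {"wx": 0, "wy": 0, "wz": 0, "tz": 0, "tx": 0, "ty": 0, "hand": 0}, {"wx": 0, "wy": 0, "wz": 0, "tz": 0, "tx": 0, "ty": 0, "hand": 0}, {"wx": 0, "wy": 0, "wz": 0, "tz": 0, "tx": 0, "ty": 0, "hand": 0}, {"wx": 0, "wy": 0, "wz": 0, "tz": 0, "tx": 0, "ty": 0, "hand": 0}, {"wx": 0, "wy": 0, "wz": 0, "tz": 0, "tx": 0, "ty": 0, "hand": 0}])

```text
clock: 5.4
position: [0.4525, 0.1859, 0.0391]
ee_rot: [0.538, -3.094, 0.001]
force: [-4.1, -3.4, 1.7]
width: 0.007
```

```bash
python3 - <<'E'
from h import *
st();snap('top','t5',(165,145,285,270),4.8);st();top_edge(np.load('t5.npz')['p'])
E
```

```text
5.4 jig [[-128.   -3.]] z 0.0391 F [-4.08 -3.38  1.7 ] [ 5.380e-01 -3.094e+00  1.000e-03]
5.45 jig [[-128.   -3.]] z 0.0391 F [-4.4  -3.43  1.9 ] [ 0.538 -3.094  0.   ]
-80  18  18  18  17  19  20  20  20  22  27  38  50  61  65  40  15   4   4   9  38  67 | V 223 223 223 222 221 221 219 212 202 189 187 193 198 197 196 202 213 220 218 217 218
-70  19  18  19  19  18  19  19  18  17  18  22  27  33  35  22   9   5   6  12  38  69 | V 223 223 223 223 224 223 223 222 221 217 207 196 191 192 195 205 218 222 219 218 219
-60  19  18  18  18  17  18  19  19  18  19  20  24  28  26  13   5   5   4  12  38  71 | V 221 222 222 223 224 223 222 222 222 217 206 189 173 174 185 202 218 221 217 215 216
-50  31  27  24  23  21  20  20  17  18  18  20  22  26  23  12   2   6   4  12  36  68 | V 137 158 174 185 195 205 215 221 222 221 215 204 185 176 181 198 216 220 218 215 215
-40  99  93  88  69  47  29  21  18  18  19  20  21  20  17  10   4   5   3  11  31  58 | V  58  58  59  69  99 144 189 210 219 220 215 203 185 177 183 198 215 221 221 220 219
-30  97  93  89  68  44  26  23  21  19  18  18  20
[... 1350 characters left out ...]

50  95  83  50  30  22  19  20  18  18  18  20  19  20  19  15   5   4   4   9  27  61 | V  63  66  93 136 181 212 220 222 223 222 221 218 208 197 191 201 214 220 218 214 214
60  94  77  53  33  26  24  22  19  18  19  18  19  19  21  19  11   6   4   7  29  61 | V  50  52  70 103 145 180 202 215 220 223 222 218 209 198 190 200 213 220 220 220 220
70  96 101  98  87  57  37  26  23  21  20  19  21  24  25  16   6   2   3   6  30  55 | V  59  58  56  58  74 115 163 199 216 219 214 205 192 181 190 206 218 223 220 218 219
80  96  97  99  94  75  50  34  30  33  41  53  65  74  70  43  17   4   5   8  34  65 | V  58  59  58  59  69  95 129 162 181 185 190 199 205 207 205 208 216 222 218 217 217
```

View pics/t5.png

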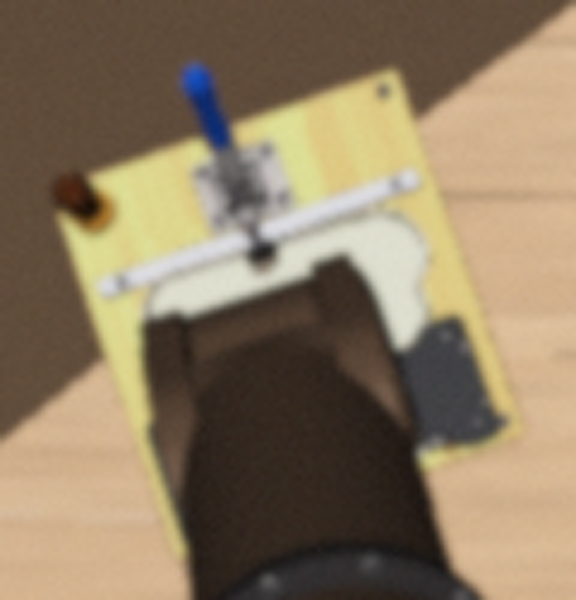

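step_arm(plan=[{"wx": 0, "wy": 0, "wz": 0, "tz": 0, "tx": 0.8, "ty": 0, "hand": 0}, {"wx": 0, "wy": 0, "wz": 0, "tz": 0, "tx": 1.0, "ty": 0, "hand": 0}, {"wx": 0, "wy": 0, "wz": 0, "tz": 0, "tx": 0, "ty": -1.9, "hand": 0}, {"wx": 0, "wy": 0, "wz": 0, "tz": 0, "tx": 0, "ty": -1.9, "hand": 0}, {"wx": 0, "wy": 0, "wz": 0, "tz": 0, "tx": 0, "ty": -1.9, "hand": 0}, {"wx": 0, "wy": 0, "wz": 0, "tz": 0, "tx": -1, "ty": 0, "hand": 0}, {"wx": 0, "wy": 0, "wz": 0, "tz": 0, "tx": -1, "ty": 0, "hand": 0}, {"wx": 0, "wy": 0, "wz": 0, "tz": 0, "tx": -0.8, "ty": 0, "hand": 0}, {"wx": 0, "wy": 0, "wz": 0, "tz": 0, "tx": -0.1, "ty": 0, "hand": 0}, {"wx": 0, "wy": 0, "wz": 0, "tz": 0, "tx": 0, "ty": 0, "hand": 0}])

```text
clock: 6.28
position: [0.483, 0.1376, 0.0392]
ee_rot: [-0.54, 3.094, 0.001]
force: [0.1, -0.2, -0.4]
width: 0.006
```

```bash
python3 - <<'E'
from h import *
st();snap('top','t6',(165,145,285,270),4.8);snap('scene','s6',(180,130,310,250),5);st()
E
```

```text
6.28 jig [[-115.9  -58.9]] z 0.0392 F [ 0.1  -0.24 -0.41] [-5.400e-01  3.094e+00  1.000e-03]
6.38 jig [[-117.1  -59.2]] z 0.0391 F [-1.07  0.88 -0.34] [ 0.54  -3.094 -0.   ]
```

View pics/t6.png

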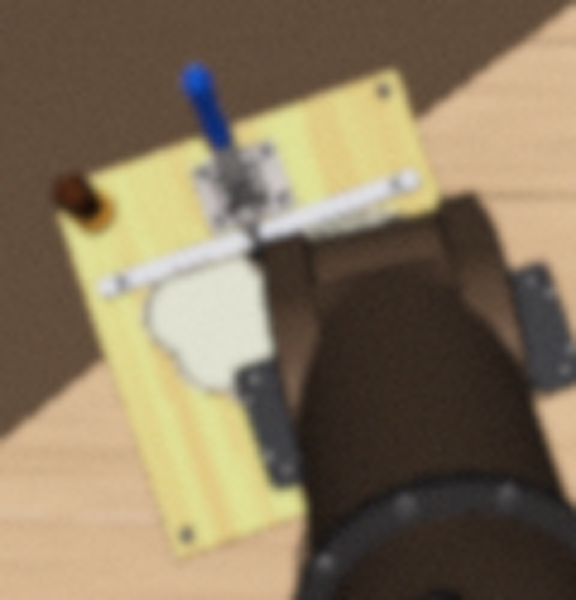

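View pics/s6.png

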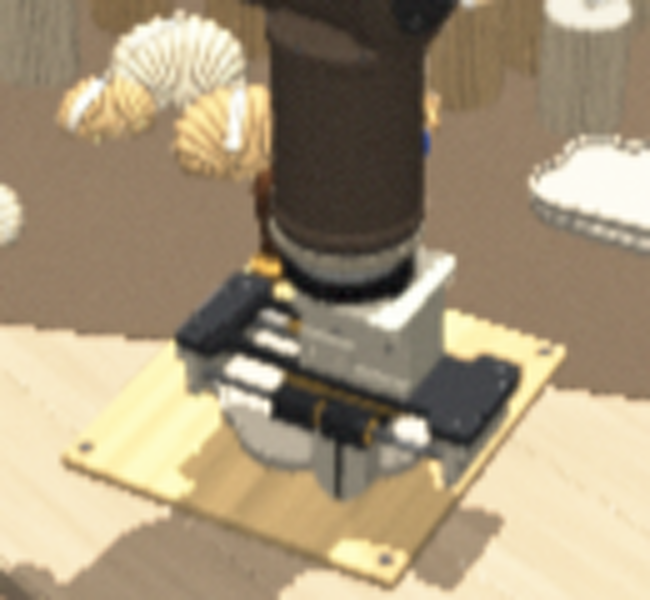

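step_arm(plan=[{"wx": 0, "wy": 0, "wz": 0, "tz": 0, "tx": -0.2, "ty": 0, "hand": 0}, {"wx": 0, "wy": 0, "wz": 0, "tz": 0, "tx": -0.2, "ty": 0, "hand": 0}, {"wx": 0, "wy": 0, "wz": 0, "tz": 0, "tx": -0.2, "ty": 0, "hand": 0}, {"wx": 0, "wy": 0, "wz": 0, "tz": 0, "tx": -0.1, "ty": 0, "hand": 0}, {"wx": 0, "wy": 0, "wz": 0, "tz": 0, "tx": -0.1, "ty": 0, "hand": 0}, {"wx": 0, "wy": 0, "wz": 0, "tz": 0, "tx": -0.1, "ty": 0, "hand": 0}, {"wx": 0, "wy": 0, "wz": 0, "tz": 0, "tx": 0, "ty": 0, "hand": 0}, {"wx": 0, "wy": 0, "wz": 0, "tz": 0, "tx": 0, "ty": 0, "hand": 0}, {"wx": 0, "wy": 0, "wz": 0, "tz": 0, "tx": 0, "ty": 0, "hand": 0}, {"wx": 0, "wy": 0, "wz": 0, "tz": 0, "tx": 0, "ty": 0, "hand": 0}])

```text
clock: 7.22
position: [0.4903, 0.139, 0.039]
ee_rot: [0.538, -3.094, 0.001]
force: [-3.8, -2.8, 1.4]
width: 0.004
```

```bash
python3 - <<'E'
from h import *
st()
E
```

```text
7.22 jig [[-108.6  -60.1]] z 0.039 F [-3.81 -2.77  1.4 ] [ 5.380e-01 -3.094e+00  1.000e-03]
```

step_arm(plan=[{"wx": 0, "wy": 0, "wz": 0, "tz": 0, "tx": 1, "ty": 0, "hand": 0}, {"wx": 0, "wy": 0, "wz": 0, "tz": 0, "tx": 2, "ty": 0, "hand": 0}, {"wx": 0, "wy": 0, "wz": 0, "tz": -3, "tx": 0, "ty": 0, "hand": 0}, {"wx": 0, "wy": 0, "wz": 0, "tz": -3, "tx": 0, "ty": 0, "hand": 0}, {"wx": 0, "wy": 0, "wz": 0, "tz": -3, "tx": 0, "ty": -2, "hand": 0}, {"wx": 0, "wy": 0, "wz": 0, "tz": -3, "tx": 0, "ty": -3, "hand": 0}, {"wx": 0, "wy": 0, "wz": 0, "tz": -3, "tx": 0, "ty": -3, "hand": 0}, {"wx": 0, "wy": 0, "wz": 0, "tz": -3, "tx": 0, "ty": -3, "hand": 0}, {"wx": 0, "wy": 0, "wz": 0, "tz": -3, "tx": 0, "ty": -3, "hand": 0}, {"wx": 0, "wy": 0, "wz": 0, "tz": 0, "tx": 0, "ty": -3, "hand": 0}])

```text
clock: 8.05
position: [0.5229, -0.03, 0.2533]
ee_rot: [-0.537, 3.084, -0.001]
force: [0.9, 0.1, -0.2]
width: 0.0
```

```bash
python3 - <<'E'
from h import *
st();snap('top','t7',(165,145,285,270),4.8);snap('scene','s7',(180,130,310,250),5);st();top_edge(np.load('t7.npz')['p'])
E
```

```text
8.05 jig [[-135.7 -230. ]] z 0.2533 F [ 0.87  0.09 -0.22] [-5.370e-01  3.084e+00 -1.000e-03]
8.15 jig [[-138.2 -233.3]] z 0.2493 F [ 0.32  0.25 -0.46] [-0.527  3.09  -0.004]
-80  16  15  14  15  15  15  16  17  19  20  25  34  41  42  28  10   2   2   6  33  63 | V 230 231 231 231 231 231 230 229 226 220 206 198 197 203 205 214 223 229 228 228 229
-70  14  14  14  14  15  14  15  16  15  14  16  19  22  19   9   3   2   2   8  34  64 | V 231 230 230 230 231 231 231 230 230 230 228 221 211 204 211 222 229 230 229 228 228
-60  14  14  14  14  13  14  14  15  14  14  15  17  18  16   9   3   2   2  11  37  69 | V 231 231 231 230 231 231 231 230 231 231 230 226 217 207 210 220 228 230 227 225 226
-50  14  14  15  14  14  14  14  14  15  15  15  16  20  20  13   5   3   2  11  34  66 | V 230 231 230 231 232 231 230 230 230 231 230 227 216 205 204 213 225 229 227 226 227
-40  14  14  15  14  14  14  15  14  15  15  16  19  20  20  15   5   2   1   9  27  52 | V 231 231 231 231 231 230 230 231 230 231 229 227 214 205 208 221 229 230 230 229 229
-30  14  14  14  14  14  14  14  15  14  14  1
[... 1355 characters left out ...]

50  15  13  14  15  15  13  14  14  14  14  13  16  17  18  15   7   3   2   7  26  60 | V 230 230 231 230 230 231 230 230 230 231 231 228 220 209 203 213 224 228 228 225 226
60  13  14  14  14  14  15  15  15  14  14  15  17  19  20  15   6   3   2   6  27  57 | V 231 230 230 231 230 230 231 231 231 230 230 228 219 207 200 210 223 229 229 228 228
70  16  14  14  16  14  14  14  14  14  15  17  20  23  24  13   5   2   2   4  26  51 | V 230 230 230 229 230 231 231 230 230 230 226 216 202 189 197 215 227 231 229 229 228
80  29  24  20  18  19  20  21  24  27  32  40  51  60  59  39  16   4   2   8  32  62 | V 212 217 220 223 223 222 221 216 209 203 200 207 214 215 217 220 226 230 227 226 227
```

View pics/t7.png

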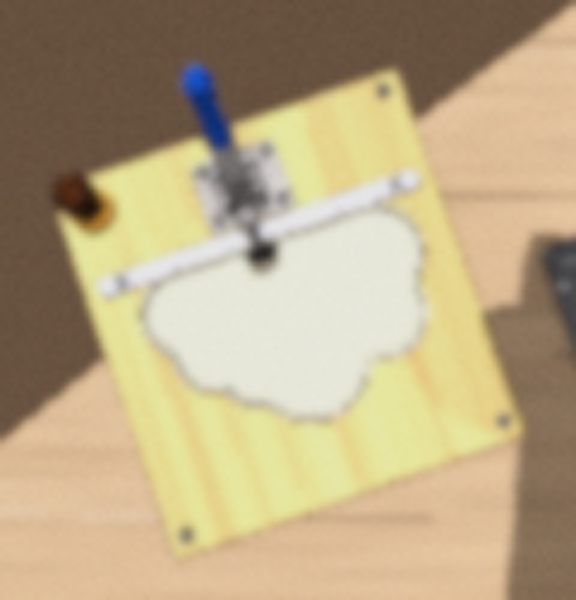

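View pics/s7.png

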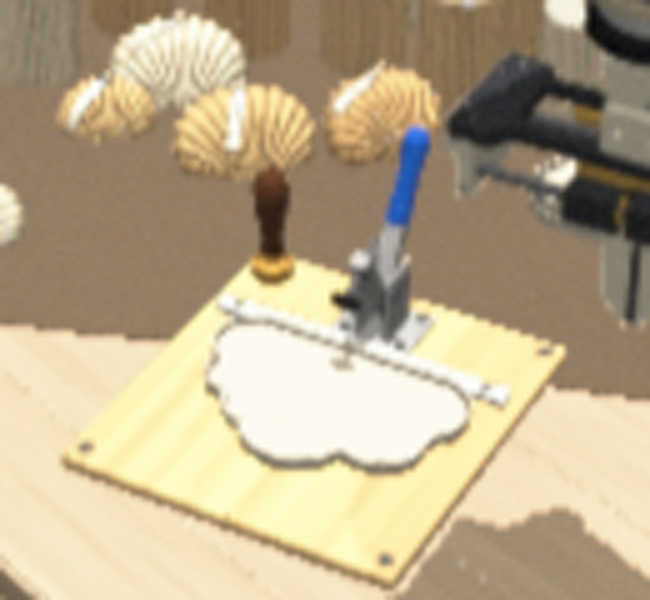

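step_arm(plan=[{"wx": 0, "wy": 0, "wz": 0, "tz": 0, "tx": -2.6, "ty": 2.3, "hand": 0}, {"wx": 0, "wy": 0, "wz": 0, "tz": 0, "tx": -2.6, "ty": 2.3, "hand": 0}, {"wx": 0, "wy": 0, "wz": 0, "tz": 0, "tx": -2.6, "ty": 2.3, "hand": 0}, {"wx": 0, "wy": 0, "wz": 0, "tz": 0, "tx": -2.6, "ty": 2.3, "hand": 0}, {"wx": 0, "wy": 0, "wz": 0, "tz": 0, "tx": -2.6, "ty": 2.3, "hand": 0}, {"wx": 0, "wy": 0, "wz": 0, "tz": 0, "tx": -2.6, "ty": 2.3, "hand": 0}, {"wx": 0, "wy": 0, "wz": 0, "tz": 0, "tx": -2.6, "ty": 2.3, "hand": 0}, {"wx": 0, "wy": 0, "wz": 0, "tz": 0, "tx": -2.6, "ty": 2.3, "hand": 0}, {"wx": 0, "wy": 0, "wz": 0, "tz": 0, "tx": -2.6, "ty": 2.3, "hand": 0}, {"wx": 0, "wy": 0, "wz": 0, "tz": 0, "tx": -2.6, "ty": 2.3, "hand": 0}])

```text
clock: 8.98
position: [0.6868, 0.2782, 0.2467]
ee_rot: [-0.539, 3.094, 0.002]
force: [-0.4, 0.2, 0.5]
width: 0.008
```

```bash
python3 - <<'E'
from h import *
st();snap('scene','s8',(170,90,330,250),4);st()
E
```

```text
8.98 jig [[123.6   3.6]] z 0.2467 F [-0.41  0.25  0.52] [-5.390e-01  3.094e+00  2.000e-03]
9.03 jig [[126.9  11.1]] z 0.2452 F [-3.25  4.47  0.4 ] [-0.549  3.092  0.008]
```

View pics/s8.png

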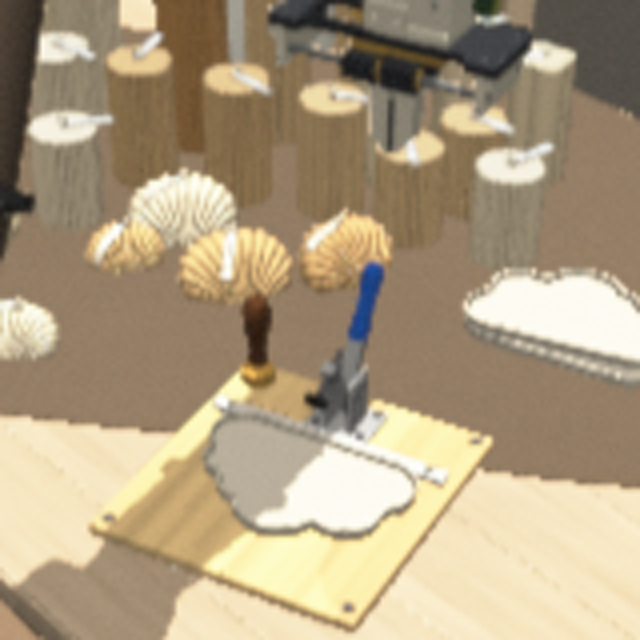

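step_arm(plan=[{"wx": 0, "wy": 0, "wz": 0, "tz": 0, "tx": 0, "ty": 0, "hand": 0}, {"wx": 0, "wy": 0, "wz": 0, "tz": 0, "tx": 0, "ty": 0, "hand": 0}, {"wx": 0, "wy": 0, "wz": 0, "tz": 1, "tx": 0, "ty": 0, "hand": 0}, {"wx": 0, "wy": 0, "wz": 0, "tz": 1, "tx": 0, "ty": 0, "hand": 0}, {"wx": 0, "wy": 0, "wz": 0, "tz": 1, "tx": 0, "ty": 0, "hand": 0}, {"wx": 0, "wy": 0, "wz": 0, "tz": 1, "tx": 0, "ty": 0, "hand": 0}, {"wx": 0, "wy": 0, "wz": 0, "tz": 0, "tx": 0, "ty": 0, "hand": 0}, {"wx": 0, "wy": 0, "wz": 0, "tz": 0, "tx": 0, "ty": 0, "hand": 0}, {"wx": 0, "wy": 0, "wz": 0, "tz": 0, "tx": 0, "ty": 0, "hand": 0}, {"wx": 0, "wy": 0, "wz": 0, "tz": 0, "tx": 0, "ty": 0, "hand": 0}])

```text
clock: 9.87
position: [0.6869, 0.2755, 0.2077]
ee_rot: [-0.538, 3.094, 0.0]
force: [0.8, 0.2, 0.3]
width: 0.008
```

```bash
python3 - <<'E'
from h import *
st();snap('scene','s9',(170,90,330,250),4);snap('top','t9',(145,105,305,265),4);snap('wrist','w9');st()
E
```

```text
9.87 jig [[122.9   1. ]] z 0.2077 F [0.77 0.2  0.31] [-0.538  3.094  0.   ]
10.02 jig [[122.8   1.1]] z 0.2077 F [0.67 0.01 0.08] [-0.538  3.094  0.   ]
```

View pics/s9.png

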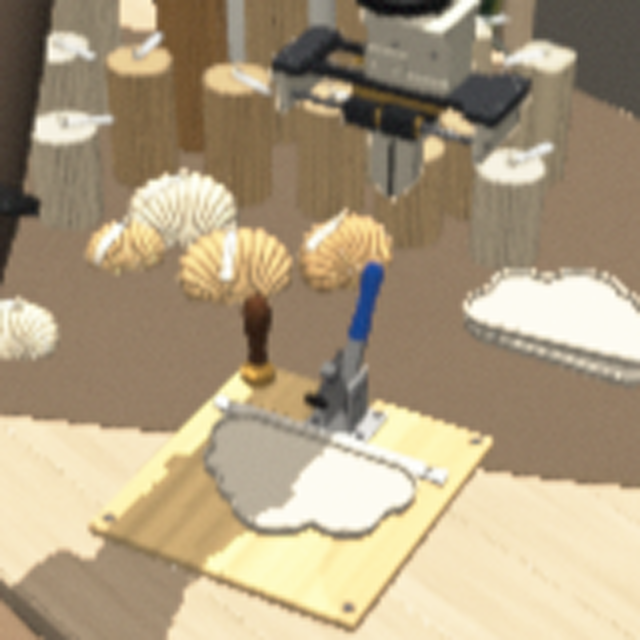

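View pics/w9.png

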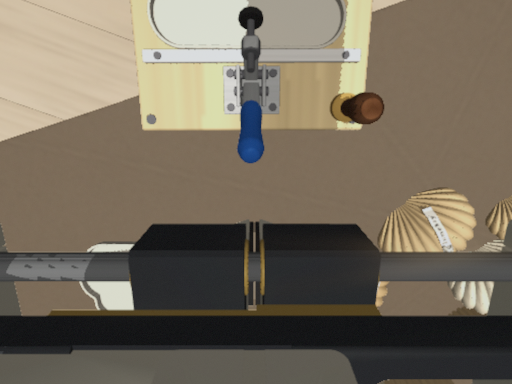

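View pics/t9.png

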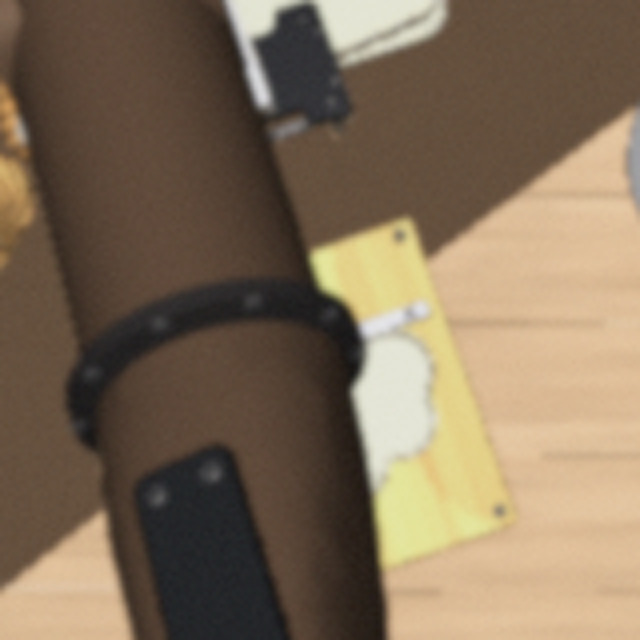

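```bash
python3 - <<'E'
from h import *
c=arm.calibration('wrist')
print('tip',jig(ray('wrist',[(251,150),(251,160)],.142,c)))
print('fence',jig(ray('wrist',[(143,61),(361,61),(143,50),(361,50)],.02,c)))
print('shell',jig(ray('wrist',[(378,235),(410,200)],.04,c)),'stamp',jig(ray('wrist',[(367,108)],.09,c)))
p=np.load('w9.npz')['p'];cv2.imwrite('pics/w9c.png',cv2.resize(p[0:110,120:390,::-1],None,fx=2.9,fy=2.9,interpolation=cv2.INTER_CUBIC))
E
```

```text
tip [[81.23415069 -1.72370919]
 [87.72751255 -1.76902815]]
fence [[  12.74955002 -105.99431471]
 [  13.70033157  103.1872539 ]
 [   2.98979454 -105.04245852]
 [   3.93326253  102.35546217]]
shell [[185.36219353 128.94380552]
 [147.3205191  157.4625079 ]] stamp [[56.28493799 88.5102292 ]]
```

View pics/w9c.png

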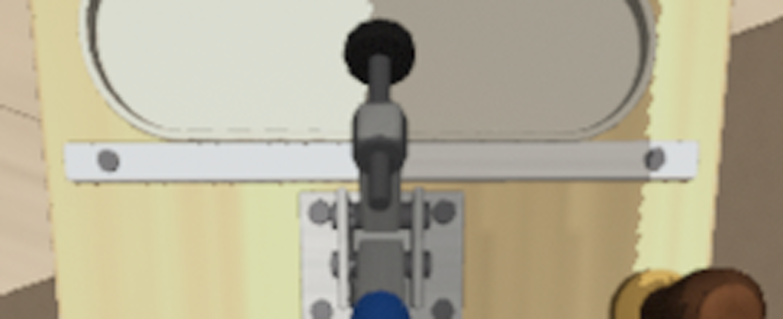

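step_arm(plan=[{"wx": 0, "wy": 0, "wz": 0, "tz": 1.4, "tx": 0, "ty": -0.2, "hand": 0}, {"wx": 0, "wy": 0, "wz": 0, "tz": 1.4, "tx": 0, "ty": 0, "hand": 0}, {"wx": 0, "wy": 0, "wz": 0, "tz": 1.4, "tx": 0, "ty": 0, "hand": 0}, {"wx": 0, "wy": 0, "wz": 0, "tz": 1.4, "tx": 0, "ty": 0, "hand": 0}, {"wx": 0, "wy": 0, "wz": 0, "tz": 1.2, "tx": 0, "ty": 0, "hand": 0}, {"wx": 0, "wy": 0, "wz": 0, "tz": 0, "tx": 0, "ty": 0, "hand": 0}, {"wx": 0, "wy": 0, "wz": 0, "tz": 0, "tx": -0.5, "ty": 0, "hand": 0}, {"wx": 0, "wy": 0, "wz": 0, "tz": 0, "tx": -0.5, "ty": 0, "hand": 0}, {"wx": 0, "wy": 0, "wz": 0, "tz": 0, "tx": -0.3, "ty": 0, "hand": 0}, {"wx": 0, "wy": 0, "wz": 0, "tz": 0, "tx": 0, "ty": 0, "hand": 0}])

```text
clock: 10.85
position: [0.7008, 0.2784, 0.14]
ee_rot: [-0.538, 3.093, 0.001]
force: [-1.1, 0.1, 0.1]
width: 0.001
```

```bash
python3 - <<'E'
from h import *
st();snap('scene','s10',(170,90,330,250),4);snap('wrist','w10')
E
```

```text
10.85 jig [[136.9  -1.1]] z 0.14 F [-1.14  0.05  0.12] [-5.380e-01  3.093e+00  1.000e-03]
```

View pics/s10.png

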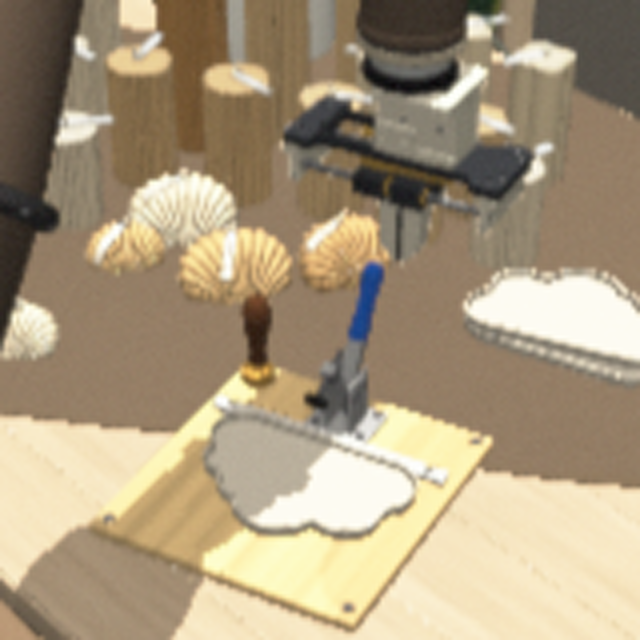

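View pics/w10.png

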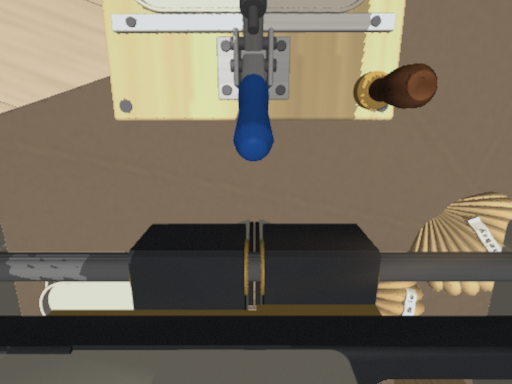

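step_arm(plan=[{"wx": 0, "wy": 0, "wz": 0, "tz": 0, "tx": 1.0, "ty": 0, "hand": 0}, {"wx": 0, "wy": 0, "wz": 0, "tz": 0, "tx": 1.2, "ty": 0, "hand": 0}, {"wx": 0, "wy": 0, "wz": 0, "tz": 0, "tx": 0.8, "ty": 0, "hand": 0}, {"wx": 0, "wy": 0, "wz": 0, "tz": 0, "tx": 0.5, "ty": 0, "hand": 0}, {"wx": 0, "wy": 0, "wz": 0, "tz": 0, "tx": 0.5, "ty": 0, "hand": 0}, {"wx": 0, "wy": 0, "wz": 0, "tz": 0, "tx": 0.5, "ty": 0, "hand": 0}, {"wx": 0, "wy": 0, "wz": 0, "tz": 0, "tx": 0.5, "ty": 0, "hand": 0}, {"wx": 0, "wy": 0, "wz": 0, "tz": 0, "tx": 0.5, "ty": 0, "hand": 0}, {"wx": 0, "wy": 0, "wz": 0, "tz": 0, "tx": 0.5, "ty": 0, "hand": 0}, {"wx": 0, "wy": 0, "wz": 0, "tz": 0, "tx": 0.5, "ty": 0, "hand": 0}])

```text
clock: 11.78
position: [0.6372, 0.2557, 0.1386]
ee_rot: [0.538, -3.094, 0.0]
force: [0.9, -0.1, 0.4]
width: 0.002
```

```bash
python3 - <<'E'
from h import *
st();snap('scene','s11',(170,90,330,250),4);snap('wrist','w11')
E
```

```text
11.78 jig [[69.4 -0.6]] z 0.1386 F [ 0.89 -0.07  0.4 ] [ 0.538 -3.094  0.   ]
```

View pics/s11.png

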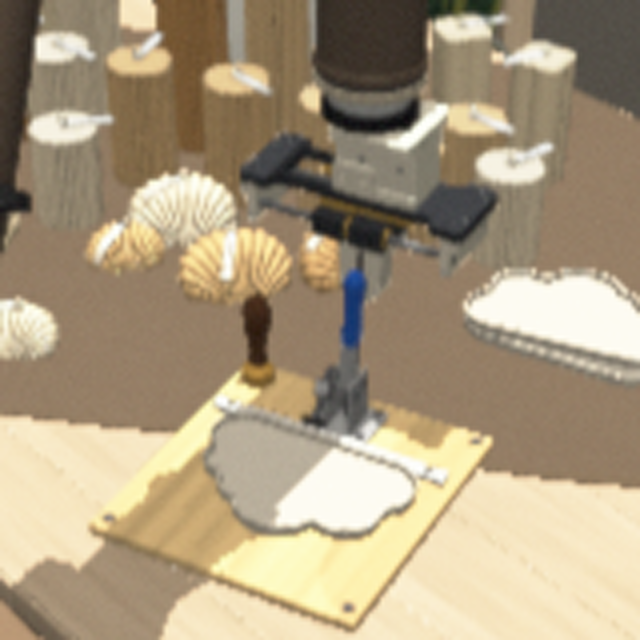

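View pics/w11.png

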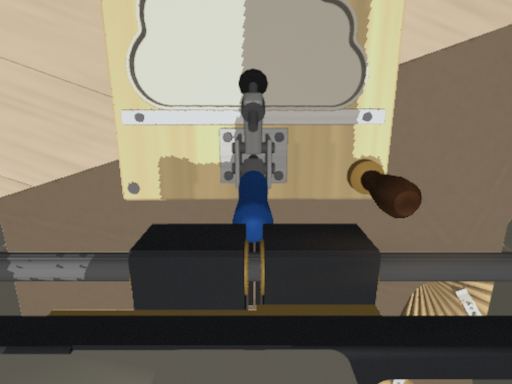

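step_arm(plan=[{"wx": 0, "wy": 0, "wz": 0, "tz": 0, "tx": 0.4, "ty": 0, "hand": 0}, {"wx": 0, "wy": 0, "wz": 0, "tz": 0, "tx": 0.4, "ty": 0, "hand": 0}, {"wx": 0, "wy": 0, "wz": 0, "tz": 0, "tx": 0.4, "ty": 0, "hand": 0}, {"wx": 0, "wy": 0, "wz": 0, "tz": 0, "tx": 0.4, "ty": 0, "hand": 0}, {"wx": 0, "wy": 0, "wz": 0, "tz": 0, "tx": 0.4, "ty": 0, "hand": 0}, {"wx": 0, "wy": 0, "wz": 0, "tz": 0, "tx": 0.4, "ty": 0, "hand": 0}, {"wx": 0, "wy": 0, "wz": 0, "tz": 0, "tx": 0, "ty": 0, "hand": 0}, {"wx": 0, "wy": 0, "wz": 0, "tz": 0, "tx": 0, "ty": 0, "hand": 0}, {"wx": 0, "wy": 0, "wz": 0, "tz": 0, "tx": 0, "ty": 0, "hand": 0}, {"wx": 0, "wy": 0, "wz": 0, "tz": 0, "tx": 0, "ty": 0, "hand": 0}])

```text
clock: 12.72
position: [0.6159, 0.2481, 0.1391]
ee_rot: [-0.538, 3.095, 0.0]
force: [0.6, 0.4, -0.3]
width: 0.004
```

```bash
python3 - <<'E'
from h import *
st();snap('scene','s12',(170,90,330,250),4);snap('wrist','w12')
E
```

```text
12.72 jig [[46.7 -0.6]] z 0.1391 F [ 0.61  0.44 -0.35] [-0.538  3.095  0.   ]
```

View pics/s12.png

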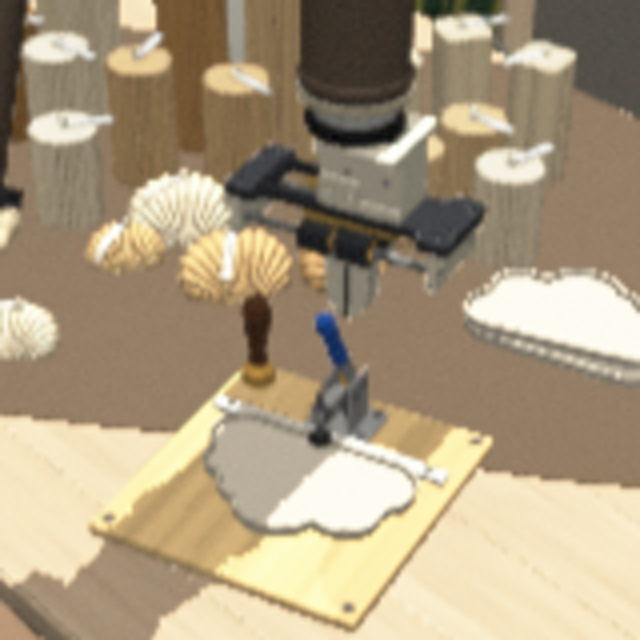

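View pics/w12.png

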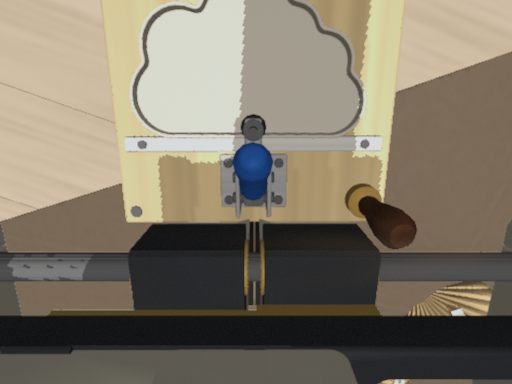

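step_arm(plan=[{"wx": 0, "wy": 0, "wz": 0, "tz": 0, "tx": -1.5, "ty": 0, "hand": 0}, {"wx": 0, "wy": 0, "wz": 0, "tz": 0, "tx": -2, "ty": 0, "hand": 0}, {"wx": 0, "wy": 0, "wz": 0, "tz": -3, "tx": 0, "ty": 0, "hand": 0}, {"wx": 0, "wy": 0, "wz": 0, "tz": -3, "tx": 0, "ty": 0, "hand": 0}, {"wx": 0, "wy": 0, "wz": 0, "tz": -3, "tx": 0, "ty": -2, "hand": 0}, {"wx": 0, "wy": 0, "wz": 0, "tz": -2, "tx": 2, "ty": -3, "hand": 0}, {"wx": 0, "wy": 0, "wz": 0, "tz": 0, "tx": 2, "ty": -3, "hand": 0}, {"wx": 0, "wy": 0, "wz": 0, "tz": 0, "tx": 2, "ty": -3, "hand": 0}, {"wx": 0, "wy": 0, "wz": 0, "tz": 0, "tx": 2, "ty": -3, "hand": 0}, {"wx": 0, "wy": 0, "wz": 0, "tz": 0, "tx": 2, "ty": -3, "hand": 0}])

```text
clock: 13.65
position: [0.6114, 0.0644, 0.2493]
ee_rot: [-0.538, 3.095, 0.0]
force: [1.4, -0.0, -0.2]
width: 0.005
```

step_arm(plan=[{"wx": 0, "wy": 0, "wz": 0, "tz": 0, "tx": 2, "ty": -3, "hand": 0}, {"wx": 0, "wy": 0, "wz": 0, "tz": 0, "tx": 2, "ty": -3, "hand": 0}, {"wx": 0, "wy": 0, "wz": 0, "tz": 0, "tx": 2, "ty": -2, "hand": 0}, {"wx": 0, "wy": 0, "wz": 0, "tz": 0, "tx": 1, "ty": -1, "hand": 0}, {"wx": 0, "wy": 0, "wz": 0, "tz": 0, "tx": 0, "ty": 0, "hand": 0}, {"wx": 0, "wy": 0, "wz": 0, "tz": 0, "tx": 0, "ty": 0, "hand": 0}, {"wx": 0, "wy": 0, "wz": 0, "tz": 0, "tx": 0, "ty": 0, "hand": 0}, {"wx": 0, "wy": 0, "wz": 0, "tz": 0, "tx": 0, "ty": 0, "hand": 0}, {"wx": 0, "wy": 0, "wz": 0, "tz": 0, "tx": 0, "ty": 0, "hand": 0}, {"wx": 0, "wy": 0, "wz": 0, "tz": 0, "tx": 0, "ty": 0, "hand": 0}])

```text
clock: 14.48
position: [0.5767, -0.0411, 0.2489]
ee_rot: [0.541, -3.095, -0.0]
force: [0.4, -0.3, 0.5]
width: 0.004
```

```bash
python3 - <<'E'
from h import *
st();snap('scene','s13',(180,130,310,250),5);snap('top','t13',(165,145,285,270),4.8);st();top_edge(np.load('t13.npz')['p'])
E
```

```text
14.48 jig [[ -89.  -258.9]] z 0.2489 F [ 0.36 -0.29  0.5 ] [ 0.541 -3.095 -0.   ]
14.58 jig [[ -89.4 -259.4]] z 0.2489 F [ 0.04  0.09 -0.62] [ 0.54  -3.095 -0.   ]
-80  11  11  10  10  11  12  12  14  16  20  26  34  40  42  26   8   2   2   5  30  60 | V 235 235 235 235 235 235 234 233 231 226 214 206 204 208 212 220 230 235 233 233 234
-70  11  11  11  11  11  12  12  11  11  12  13  17  20  17   7   3   3   3   9  32  60 | V 235 235 235 235 235 236 236 235 235 235 233 226 217 209 216 227 235 235 234 232 233
-60  11  12  11  11  10  11  11  11  13  12  12  13  17  15   9   4   2   2   9  33  65 | V 235 235 235 235 235 235 235 235 235 235 234 231 225 215 218 227 233 234 232 230 231
-50  11  11  12  12  12  11  11  11  10  10  12  15  19  17  12   5   2   2   8  30  62 | V 236 236 236 235 236 236 235 236 235 235 234 231 223 211 210 220 231 234 232 231 230
-40  11  11  11  11  11  11  11  11  11  12  12  13  19  19  13   4   2   1   7  24  52 | V 236 235 235 236 236 235 235 235 235 235 234 232 220 211 215 227 234 235 233 233 233
-30  11  12  11  12  12  11  11  12  12  11  11  15  18 
[... 1345 characters left out ...]

50  12  12  11  11  12  10  11  11  11  12  11  12  16  18  16   7   3   2   6  24  56 | V 236 235 235 235 235 235 235 235 235 235 235 232 226 217 212 221 230 233 232 230 231
60  12  11  11  11  11  11  11  11  11  11  12  14  17  18  14   5   2   2   5  25  54 | V 236 235 235 234 234 235 235 235 235 235 235 232 225 215 209 219 229 234 234 233 233
70  11  11  11  11  11  11  11  10  12  11  13  18  22  21  13   5   2   2   3  23  47 | V 235 235 235 235 235 235 235 235 235 234 231 223 210 198 205 222 232 236 234 233 233
80  28  22  18  14  18  18  18  23  26  32  40  50  58  57  36  13   2   2   5  28  57 | V 219 224 227 228 228 228 228 224 217 210 207 214 222 224 224 225 230 234 232 231 231
```

View pics/s13.png

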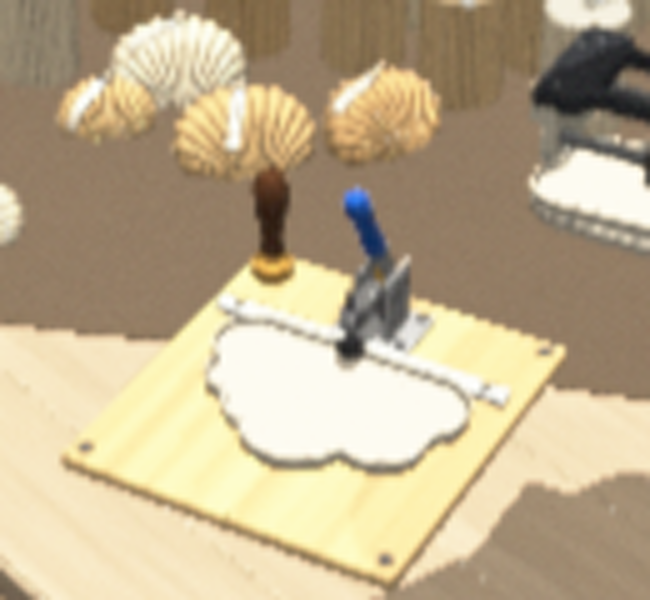

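View pics/t13.png

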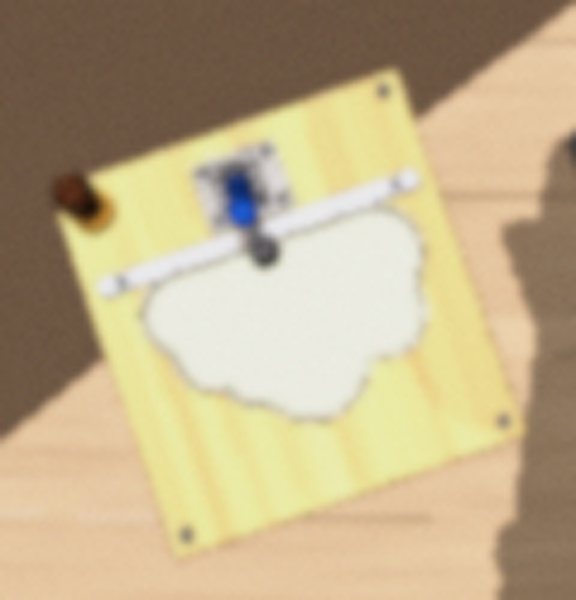

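```bash
python3 - <<'E'
from h import *
print(jig(ray('top',[(243/4.8-.4+165,205/4.8-.4+145)],.142)))
print(arm.sign_off())
E
```

```text
[[ 3.7695043  -1.64711975]]
the job is handed in; nothing more can be done
None
```

I pushed the tray against the fence with closed fingertips, then pushed the blue handle over from behind until the clamp snapped shut. I handed the job in at about 14.6 s of the 58 s limit, with the arm clear of everything.

**Tray:** I pushed at the nose first, then at the lobes on the −y side because that end stayed slightly off the fence. The fence pushed back with about 5 N each time. In the last top and wrist pictures the seam along the fence is even end to end, with no visible gap and any skew below about 1 mm.

**Clamp:** After the snap the handle leans towards the robot. I measured its tip at about x = +4 mm against a nominal −4 mm. I put that down to picking a blurred pixel by eye plus the assumed tip height. The pad rests on the tray's rim and the tray did not shift when it closed.

**Other things on the bench:** The stamp stands where it was, and the arm passed above or clear of the rest. I did not re-measure the bottle, spool, thermometer and shell at the end.

**One mistake:** A short move behind the handle went 14 mm the wrong way, away from it, and touched nothing. I corrected it on the next move.

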